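# Change the spring-loaded dial knob on a workshop control box

## Task

Finish the knob change on the machine's control box. First sort what came off into the bench bins: the worn red knob into the yellow plastics bin and the steel collar into the blue metals bin. Then take the new black knob, turn it so that the flat in its bore matches the flat on the shaft, push it fully onto the shaft and press it all the way down against the spring: finish with the gripper still holding the knob pressed down, and leave the glue bottle, varnish jar and screwdriver where they are.

Things in the scene. Friction and masses are not known exactly. Their poses are not given: they have to be found in the camera images.
- new_knob: New black plastic knob, loose, upright on the bench, 44 mm tall, 60 g. Skirt 48 mm across on its lowest 8 mm, round grip 36 mm across above. Origin: centre of underside, z up. From below, a blind D bore 24 mm deep, 20.4 mm across, its flat 5.7 mm from the axis on the +x side. A white pointer line on top, from the centre to the +x edge, points to the flat's side.
- shaft_top (a point): Centre of the top of the upright brass D-shaft, 87 mm above the bench unpressed. 18 mm across, D part 28 mm long, 2 mm chamfer on top; its flat, 4.5 mm from the axis, faces +x (z up). A red mark on the dark flange below lies on the flat's side. The shaft cannot turn. Knob fully on: bore end rests on the shaft's top, knob origin 24 mm below this point; play 1.2 mm all round.
- shaft (a joint): How far the shaft is pressed down into the box, in m: 0 released, 0.006 fully pressed (hard stop). A spring pushes it up: about 5 N to start it moving, about 12 N fully down.
- control_box: The fixed control box: green case with an aluminium top panel and dial ticks, 130 mm (x) by 160 mm (y), 50 mm high. Origin: centre of the underside; the shaft rises from the middle of its top. The shaft's flat may face another way than the box.
- old_knob: The worn knob that came off: red plastic, loose, standing upright on the bench, 28 mm tall, 32 mm across its round grip (36 mm across the lowest 5 mm), 30 g. Origin: centre of the underside.
- collar: Loose steel collar (a ring) lying flat on the bench: 32 mm outside, 18 mm hole, 16 mm tall, 60 g. Origin: centre of the underside.
- plastic_bin: Fixed yellow open-topped bin for plastic scrap: 115 by 115 mm outside, 40 mm high, walls and floor 5 mm. Origin: centre of the underside. Thin plastic scraps lie on its floor (look only).
- metal_bin: Fixed blue open-topped bin for metal: 115 by 115 mm outside, 40 mm high, walls and floor 5 mm. Origin: centre of the underside. Thin washers lie on its floor (look only).
- glue_bottle: Bystander: white glue bottle with orange cap, 60 mm across, 170 mm tall, standing. Origin: centre of the underside.
- varnish_jar: Bystander: amber glass jar, 64 mm across, 85 mm tall, standing. Origin: centre of the underside.
- screwdriver: Bystander: orange-handled screwdriver about 200 mm long lying on the bench, handle to its -x side. Origin: about its middle, on the bench.
Things that resemble listed ones, but are neither listed nor needed, are in the scene too. What is shaped like the collar but green is not meant.

How it is judged:
On the way, in this order (a step that is already met when the one before it is completed fails the run):
1. the worn red knob lies released in the yellow bin and the steel collar lies released in the blue bin (x of old_knob in the frame of plastic_bin between -0.055 and 0.055 m and y of old_knob in the frame of plastic_bin between -0.055 and 0.055 m and z of old_knob in the frame of plastic_bin below 0.038 m and linear speed of each of old_knob, collar below 0.03 m/s and contact force between the fingers and old_knob below 0.3 N and x of collar in the frame of metal_bin between -0.055 and 0.055 m and y of collar in the frame of metal_bin between -0.055 and 0.055 m and z of collar in the frame of metal_bin below 0.038 m and contact force between the fingers and collar below 0.3 N), for 0.2 s.
2. the new knob is fully on the shaft, its flat on the shaft's flat (z of new_knob in the frame of shaft_top below -0.0215 m and horizontal distance between new_knob and shaft_top below 0.003 m and angle between the x axis of new_knob and the x axis of shaft_top, either way round below 0.25 rad and angle between the z axis of new_knob and the z axis of shaft_top, either way round below 0.1 rad), for 0.1 s.
At the end, for the whole second after the job is handed in: Red knob in the yellow bin, collar in the blue bin, both let go. New knob within 2.5 mm of its 24 mm depth on the shaft, centred to 3 mm, flats matched to 0.25 rad, upright to 0.1 rad; fingers still hold it pressed (over 3 N) with the shaft at least 4.2 mm down (all of step 1 and all of step 2 and value of joint shaft above 0.0042 m and velocity of joint shaft below 0.01 m/s and contact force between the fingers and new_knob above 3 N); the arm keeps its last pose, push and grip.
It fails at once if the glue bottle is moved more than 30 mm or tipped over (distance of glue_bottle from where it was at the start of the episode above 0.03 m or angle between glue_bottle's own z axis and vertical above 0.4 rad).
It fails at once if the varnish jar is moved more than 30 mm or tipped over (distance of varnish_jar from where it was at the start of the episode above 0.03 m or angle between varnish_jar's own z axis and vertical above 0.4 rad).
It fails at once if the screwdriver is moved more than 30 mm (distance of screwdriver from where it was at the start of the episode above 0.03 m).
It also fails if it takes over 72 s, if anything falls off the work surface, if the arm or the gripper's body presses on something with over 40 N, if the wrist force passes 120 N, or if a joint passes its speed limit or range.

## Robot

A 7-joint arm with a two-finger parallel gripper is mounted at the origin on the work surface. World frame = base frame: x ahead of the robot, y to its left, z up, the work surface at z = 0. Lengths are in m, angles in rad, forces in N, time in s.
With the tool pointing down it reaches from about 0.35 to 0.9 m from the base axis. Payload 19.9 kg.
Tool frame: the origin (TCP) lies at the very end of the fingers, on their centre line; the grasp point (between the pads) lies manip.hold_point_z behind it (manip.hold_point_z is the distance from the TCP to the grasp point, in m); z points along the fingers, y is the line along which they close (so a half turn about z gives the same grasp; the last joint's range is limited). The gripper opens to 85 mm and grips with 20 to 120 N. Pads are 22 mm wide; open, the fingers measure 114 mm over their backs; the gripper's body (76 mm by 85 mm) begins 54 mm behind the grasp point. The pads swing forward as they close: fully open they stand 13 mm farther back than shut.
Start: joints at [-0.042, 0.417, -0.01, 1.614, 0.005, 1.111, -0.053], TCP at [0.625, 0, 0.208] pointing down, gripper open.
Joint ranges: [-2.81, 2.81], [-0.39, 2.02], [-1.27, 1.25], [0.06, 2.57], [-1.19, 4.33], [0.19, 2], [-2.82, 2.82]. Speed limits (rad/s): [1.89, 1.89, 2.39, 2.39, 3.01, 3.01, 3.01].

## Interface

Orientations are given as a unit quaternion [w, x, y, z].
In Python, from plant import status, cams, manip gives the robot as it stands. The module is installed in compiled form; this text tells all that it offers.
- The arm moves only by the shell command python3 -m jog 'ROWS' [OPENING]. ROWS is text: rows parted by semicolons, each of 6 numbers parted by spaces: the shift along the tool's x, y, z as a fraction of full scale, then the turn, a rotation vector about the tool's x, y, z as a fraction of full scale. In form: dx dy dz wx wy wz; .... A call has 1 to 12 rows; each row is the pose to reach, as a shift and turn from the pose commanded when the call began, along the tool's axes at that moment; what a row does not reach only later rows make up. Full scale, the value 1, is 500 mm for a shift and 0.5 rad for a turn. A row lasts 1/10 s, in which the tool goes at most 50 mm and 8.59 degrees, less where a joint would pass 70% of its speed; a pose out of reach is approached as far as the arm can. A call with a number of a shift or a turn outside -1 to 1 is refused whole. A call with a gripper value outside its range is refused whole. OPENING is the finger opening in mm, from 0 to 85.4, set as the call begins (- or left out, the last holds). The fingers move at their own pace and stop on an object; the grip force is fixed at half the most. Time passes only in rows, so rows that repeat a pose let the fingers close. It gives the time, the measured TCP pose, the force, the opening and the grip force at its end, in the units of the state.
- status.get_obs(): the state, without advancing time (a new reading comes with each control period).
- cams.grab_frame(name): name is "scene" or "side" or "wrist"; returns (picture, depth): 384x512x3 uint8, red, green, blue; 384x512 float32, m along the optical axis (not along the pixel's ray), 0 where there is no reading.
- cams.get_calibration(name): a dict with "vfov" (degrees; the focal length in pixels is half the picture's height over the tangent of half this angle, whatever the lens; pixels are square), "cx", "cy" (the principal point, pixels), "extrinsics" (4x4, takes a point from world to camera coordinates). Camera axes: x right, y up, looking along -z (the intrinsics and any distortion apply to the point x, -y, -z); pixel columns grow to the right and rows downward; lengths in m; the calibration is good to about 2 mm. A picture is of the moment at which its call begins: read the wrist's pose just before it. get_calibration takes no time and is no camera call; for the wrist camera it gives the pose at the moment of the call.
- manip.close_job(): hands the job in; it is judged then, once.
The state is a dict: "time": time; "q": joint angles; "dq": joint speeds; "effort": joint torques, N m; "tool_pos": TCP position; "orientation": TCP orientation; "wrist_force": force on the tool from outside, world axes, zero at the start; "ft_torque": the same for the moment, N m; "gripper_width": finger opening in m; "gripper_force": force on a finger pad.
Only numpy, scipy, OpenCV 4.12 (cv2) and the standard library are available. Lean on these libraries where they do the work, as an engineer would, in place of code of your own. Each camera call takes 0.05 s, during which the arm holds its last target. There are 200 camera calls.

## Working session

There is one attempt and no reset: what is moved stays moved. The work goes in short steps, Python scripts to look and compute and a shell command to move; the robot and the scene stay as the last step left them, time stands still between calls to the robot, and variables do not carry over. Pictures are saved under pics/ and viewed, at most 10 in all, crops included, and the job is handed in when it is done.

```bash
mkdir -p pics
cat > h.py <<'E'
import numpy as np, cv2
from plant import status, cams, manip
def cal(n):
    c=cams.get_calibration(n); f=192/np.tan(np.radians(c["vfov"])/2); return f,c["cx"],c["cy"],np.array(c["extrinsics"])
def pts(depth,c):
    f,cx,cy,E=c; v,u=np.mgrid[0:384,0:512]; d=depth
    P=np.stack([(u-cx)/f*d,-(v-cy)/f*d,-d,np.ones_like(d)],-1)
    return (P@np.linalg.inv(E).T)[...,:3]
def proj(p,c):
    f,cx,cy,E=c; q=E@np.append(p,1); return cx+f*q[0]/-q[2], cy+f*q[1]/q[2]
def grab(n,save=None):
    c=cal(n); im,d=cams.grab_frame(n)
    if save: cv2.imwrite(f"pics/{save}.png",im[...,::-1]); np.savez(f"{save}.npz",im=im,d=d,f=c[0],cx=c[1],cy=c[2],E=c[3])
    return im,d,c
def load(s):
    z=np.load(s+".npz"); return z["im"],z["d"],(float(z["f"]),float(z["cx"]),float(z["cy"]),z["E"])
E
python3 - <<'E'
from h import *
o=status.get_obs(); print({k:np.round(v,3) for k,v in o.items()}, manip.hold_point_z)
for n in ["scene","side","wrist"]:
    im,d,c=grab(n,n+"0"); print(n,cams.get_calibration(n).keys(),c[:3],np.round(np.linalg.inv(c[3]),3).tolist())
a,b,w=[cv2.imread(f"pics/{n}0.png") for n in ["scene","side","wrist"]]
cv2.imwrite("pics/all.png",cv2.resize(np.vstack([np.hstack([a,b]),np.hstack([w,w*0])]),(800,600),interpolation=cv2.INTER_AREA))
E
```

```text
{'time': np.float64(0.0), 'q': array([-0.042,  0.418, -0.01 ,  1.614,  0.005,  1.111, -0.053]), 'dq': array([-0.001,  0.001, -0.   , -0.001, -0.002, -0.002,  0.002]), 'effort': array([ 0.0000e+00, -8.6444e+01,  6.7900e-01, -4.3490e+01,  1.9000e-02,
        7.0000e-03,  0.0000e+00]), 'tool_pos': array([ 0.625, -0.   ,  0.207]), 'orientation': array([-0.   ,  0.707,  0.707, -0.   ]), 'wrist_force': array([-0.138,  0.005, -0.278]), 'ft_torque': array([0.02 , 0.026, 0.054]), 'gripper_force': np.float64(0.0), 'gripper_width': np.float64(0.085)} 0.0187
scene dict_keys(['vfov', 'cx', 'cy', 'extrinsics']) (np.float64(355.29591709640226), 257.3336815469257, 198.86075123159142) [[0.282, -0.672, 0.685, 1.166], [0.959, 0.209, -0.19, -0.225], [-0.016, 0.711, 0.703, 0.709], [0.0, 0.0, 0.0, 1.0]]
side dict_keys(['vfov', 'cx', 'cy', 'extrinsics']) (np.float64(476.2370168160433), 247.93886419082665, 181.71987861270276) [[0.997, 0.059, -0.058, 0.504], [-0.079, 0.498, -0.864, -1.004], [-0.022, 0.865, 0.501, 0.641], [0.0, 0.0, 0.0, 1.0]]
wrist dict_keys(['vfov', 'cx', 'cy', 'extrinsics']) (np.float64(298.73508345417844), 263.2876382340656, 196.70774563550268) [[1.0, 0.001, 0.001, 0.625], [-0.001, 0.958, 0.285, 0.072], [-0.0, -0.285, 0.958, 0.373], [0.0, 0.0, 0.0, 1.0]]
```

View pics/all.png

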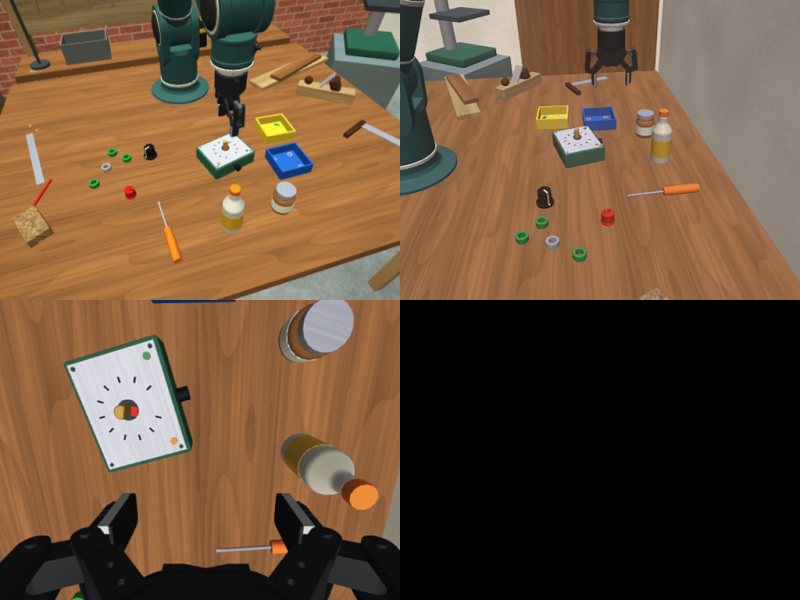

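Combined picture: scene camera at top left, side at top right, wrist below. In the scene tile the red knob is near (130,192), the black knob (150,151), the box (225,152), the yellow bin (275,126) and the blue bin (289,160). There are four rings: three green at (112,152), (126,158) and (94,183), and one grey at (106,167). The grey ring is the steel collar. I'll confirm it in an enlarged crop and measure everything from both fixed views.

Run:
```python
from h import *
for s in ["scene0","side0","wrist0"]:
    im,d,c=load(s); P=pts(d,c); ok=(d>0)&(P[...,0]>.2)&(P[...,0]<1.1)&(abs(P[...,1])<.7)
    b=ok&(abs(P[...,2])<.008); v,u=np.nonzero(b)
    A=np.c_[P[b][:,:2],np.ones(b.sum())]; print(s,"bench plane",np.round(np.linalg.lstsq(A,P[b][:,2],rcond=None)[0],4), np.round(np.percentile(P[b][:,2],[5,50,95]),4))
    m=(ok&(P[...,2]>.007)&(P[...,2]<.2)).astype(np.uint8)
    n,L,st,ce=cv2.connectedComponentsWithStats(m)
    for i in range(1,n):
        if st[i,4]<15: continue
        q=P[L==i]; zt=np.percentile(q[:,2],97); t=q[q[:,2]>zt-.004]
        lo,hi=np.percentile(t[:,:2],[1,99],axis=0)
        print(i,st[i].tolist(),"ztop",round(zt,3),"mid",np.round((lo+hi)/2,3),"size",np.round(hi-lo,3),"rgb",np.median(im[L==i],axis=0).astype(int))
a,_,_=load("scene0"); b,_,_=load("side0")
A=cv2.resize(a[170:260,100:240],None,fx=5,fy=5,interpolation=cv2.INTER_CUBIC)[:,:,::-1]
A=cv2.resize(a[175:265,100:220],(400,300),interpolation=cv2.INTER_CUBIC)
B=cv2.resize(b[225:345,140:300],(400,300),interpolation=cv2.INTER_CUBIC)
C=cv2.resize(a[135:240,240:410],(400,300),interpolation=cv2.INTER_CUBIC)
D=cv2.resize(b[120:225,150:320],(400,300),interpolation=cv2.INTER_CUBIC)
cv2.imwrite("pics/crop1.png",np.vstack([np.hstack([A,B]),np.hstack([C,D])])[...,::-1])
```

```text
scene0 bench plane [-0.0009  0.0007  0.0017] [-0.0012  0.001   0.0033]
1 [379, 92, 76, 42, 1767] ztop 0.106 mid [0.293 0.615] size [0.051 0.047] rgb [144 112  66]
3 [326, 145, 53, 38, 1139] ztop 0.042 mid [0.436 0.274] size [0.12  0.118] rgb [167 139  27]
4 [440, 153, 72, 34, 631] ztop 0.021 mid [0.521 0.577] size [0.06  0.119] rgb [181 173 171]
8 [251, 170, 75, 59, 2721] ztop 0.06 mid [0.546 0.024] size [0.07  0.061] rgb [218 222 222]
10 [339, 182, 63, 47, 1379] ztop 0.042 mid [0.606 0.24 ] size [0.116 0.117] rgb [ 20  56 118]
11 [184, 184, 17, 20, 252] ztop 0.046 mid [ 0.42 -0.21] size [0.034 0.032] rgb [28 28 29]
12 [138, 189, 12, 10, 89] ztop 0.018 mid [ 0.37  -0.342] size [0.031 0.028] rgb [ 43 141  56]
13 [156, 196, 12, 11, 89] ztop 0.018 mid [ 0.415 -0.295] size [0.032 0.028] rgb [ 43 146  58]
32 [130, 208, 13, 11, 97] ztop 0.018 mid [ 0.443 -0.366] size [0.031 0.029] rgb [162 156 157]
38 [16, 229, 52, 86, 1574] ztop 0.033 mid [ 0.619 -0.578] size [0.111 0.093] rgb [178 139  87]
39 [114, 228, 14, 12, 106] ztop 0.018 mid [ 0.504 -0.407] size [0.031 0.03 ] rgb [ 45 156  62]
40 [
[... 1677 characters left out ...]
 17, 390] ztop 0.032 mid [ 0.637 -0.543] size [0.056 0.028] rgb [158 124  89]
wrist0 bench plane [ 0.0007 -0.0007 -0.0005] [-0.0014 -0.0001  0.0012]
1 [194, 0, 75, 2, 103] ztop 0.012 mid [0.59  0.182] size [0.077 0.001] rgb [17 41 89]
8 [357, 0, 96, 80, 5651] ztop 0.086 mid [0.76  0.134] size [0.053 0.05 ] rgb [164 165 178]
9 [82, 44, 165, 176, 19006] ztop 0.059 mid [0.523 0.04 ] size [0.022 0.027] rgb [214 214 222]
10 [360, 170, 124, 99, 6320] ztop 0.171 mid [ 0.776 -0.031] size [0.026 0.026] rgb [129 115  73]
11 [277, 306, 92, 19, 648] ztop 0.025 mid [ 0.755 -0.21 ] size [0.026 0.018] rgb [165 125  60]
12 [91, 376, 17, 8, 99] ztop 0.017 mid [ 0.372 -0.329] size [0.023 0.007] rgb [23 63 28]
```

View pics/crop1.png

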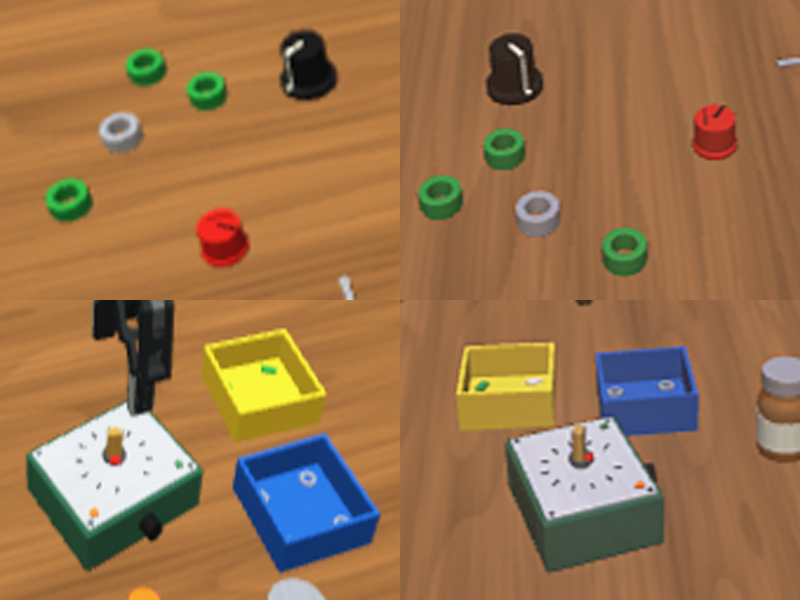

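The crop confirms it: the only grey ring, top-left tile (120,132) and top-right tile (538,213), is the collar. The three others like it are green. The red knob is at (222,237) and (715,132), the black knob at (307,65) and (514,68). Both views agree within about 1 mm:

| Item | x, y (m) |
|---|---|
| Red knob | (0.579, -0.299) |
| Collar | (0.443, -0.3665) |
| Black knob | (0.420, -0.2105) |
| Yellow bin | (0.435, 0.273) |
| Blue bin | (0.606, 0.240) |

Next I move to the red knob.

```bash
python3 -m jog '-0.3 -0.046 0.06 0 0 0;-0.598 -0.092 0.12 0 0 0;-0.598 -0.092 0.2 0 0 0;-0.598 -0.092 0.25 0 0 0;-0.598 -0.092 0.25 0 0 0;-0.598 -0.092 0.25 0 0 0;-0.598 -0.092 0.25 0 0 0;-0.598 -0.092 0.25 0 0 0;-0.598 -0.092 0.25 0 0 0;-0.598 -0.092 0.25 0 0 0;-0.598 -0.092 0.25 0 0 0' 70
```

```text
time: 1.25
tool_pos: [0.5798, -0.2978, 0.0838]
orientation: [0.0, 0.706, 0.708, 0.0]
wrist_force: [-0.7, -0.2, 0.1]
gripper_width: 0.0701
gripper_force: 0.0
```

```bash
python3 -m jog '0 0 0.05 0 0 0;0 0 0.1 0 0 0;0 0 0.13 0 0 0;0 0 0.154 0 0 0;0 0 0.154 0 0 0;0 0 0.154 0 0 0' && python3 -m jog '0 0 0 0 0 0;0 0 0 0 0 0;0 0 0 0 0 0;0 0 0 0 0 0;0 0 0 0 0 0;0 0 0 0 0 0' 15 && python3 -m jog '0 0 -0.1 0 0 0;0 0 -0.2 0 0 0;0 0 -0.24 0 0 0;0 0 -0.24 0 0 0'
```

```text
time: 1.85
tool_pos: [0.5794, -0.2991, 0.0067]
orientation: [0.0, 0.707, 0.707, 0.0]
wrist_force: [-0.4, -0.2, 0.5]
gripper_width: 0.0699
gripper_force: 0.0
time: 2.45
tool_pos: [0.579, -0.299, 0.0061]
orientation: [-0.0, 0.707, 0.707, -0.0]
wrist_force: [0.5, -0.5, 0.8]
gripper_width: 0.0151
gripper_force: 0.0
time: 2.85
tool_pos: [0.5806, -0.2998, 0.1299]
orientation: [0.003, 0.707, 0.707, 0.001]
wrist_force: [0.2, 0.1, -0.7]
gripper_width: 0.015
gripper_force: 0.0
```

The fingers closed to 15 mm with no force, so the grasp failed. I look again.

Run:
```python
from h import *
im,d,c=grab("side","side1"); P=pts(d,c)
hsv=cv2.cvtColor(im,cv2.COLOR_RGB2HSV)
m=((hsv[...,0]<6)|(hsv[...,0]>174))&(hsv[...,1]>150)&(hsv[...,2]>80)
n,L,st,ce=cv2.connectedComponentsWithStats(m.astype(np.uint8))
for i in range(1,n):
    if st[i,4]>25: q=P[L==i]; print(st[i],np.round(q.min(0),3),np.round(q.max(0),3))
im2,_,_=grab("wrist","wrist1")
A=cv2.resize(im[200:350,130:330],(400,300)); B=cv2.resize(im2,(400,300),interpolation=cv2.INTER_AREA)
cv2.imwrite("pics/v3.png",np.hstack([A,B])[...,::-1])
```

```text
[257 267  18  22 321] [ 0.504 -1.004 -0.003] [ 0.6   -0.259  0.641]
```

View pics/v3.png

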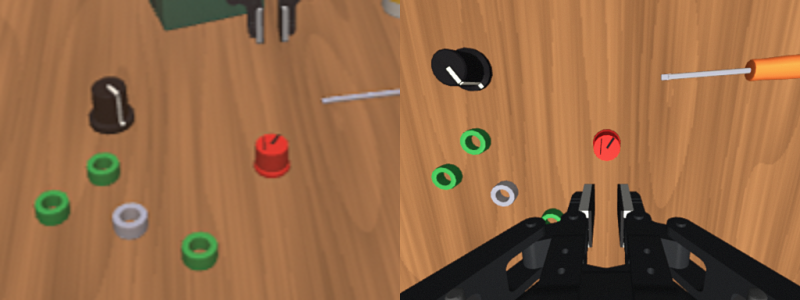

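Run:
```python
from h import *
o=status.get_obs(); p=np.array(o["tool_pos"]); print(p,o["orientation"])
for s in ["side1","wrist1"]:
    im,d,c=load(s); P=pts(d,c); print(s,"tcp px",proj(p,c), "proj hold",proj(p+[0,0,.0187],c))
    ok=(d>0)
    r=im.astype(int); m=ok&(r[...,0]>110)&(r[...,1]<80)&(r[...,2]<80)&(P[...,2]<.06)&(P[...,2]>0.005)&(abs(P[...,0]-.58)<.1)
    q=P[m]; t=q[q[:,2]>np.percentile(q[:,2],97)-.005]; print("red",len(q),np.percentile(q[:,2],97),(np.percentile(t,1,0)+np.percentile(t,99,0))/2)
    dark=ok&(r.max(2)<110)&(np.linalg.norm(P[...,:2]-p[:2],axis=-1)<.05)&(P[...,2]>.06)
    q=P[dark]; print("fingers",np.round(np.percentile(q,[0.5,5,50,95],axis=0),3).tolist())
```

```text
[ 0.57891096 -0.29893683  0.12604083] [9.24465760e-05 7.07095929e-01 7.07117627e-01 2.14058057e-05]
side1 tcp px (np.float64(264.67859320896963), np.float64(230.72250109826797)) proj hold (np.float64(264.63324989329647), np.float64(222.31295970160568))
red 285 0.03011995776458531 [ 0.57492028 -0.15488299  0.02804962]
fingers [[0.532, -0.347, 0.165], [0.539, -0.344, 0.205], [0.583, -0.321, 0.351], [0.621, -0.284, 0.513]]
wrist1 tcp px (np.float64(262.07390021298454), np.float64(232.11511961147409)) proj hold (np.float64(262.04274265223444), np.float64(245.8203188718411))
red 917 0.029148512192820795 [ 0.58104852 -0.29823823  0.02772048]
fingers [[0.531, -0.31, 0.159], [0.535, -0.307, 0.182], [0.579, -0.288, 0.222], [0.623, -0.281, 0.242]]
```

Run:
```python
from h import *
p=np.array(status.get_obs()["tool_pos"])
for s in ["side1","wrist1"]:
    im,d,c=load(s); P=pts(d,c)
    m=(d>0)&(np.linalg.norm(P[...,:2]-p[:2],axis=-1)<.05)&(P[...,2]>.06)
    q=P[m]; print(s,m.sum(),np.round(np.percentile(q[:,2],[0,.1,.5,1,2,5]),3))
    for a,b in [(.12,.14),(.14,.15),(.15,.16),(.16,.17),(.17,.18)]:
        t=q[(q[:,2]>a)&(q[:,2]<b)]
        if len(t): print(a,len(t),np.round(t.min(0),3),np.round(t.max(0),3))
```

```text
side1 7127 [0.155 0.156 0.162 0.166 0.176 0.2  ]
0.15 25 [ 0.563 -0.312  0.155] [ 0.593 -0.301  0.16 ]
0.16 76 [ 0.558 -0.313  0.16 ] [ 0.599 -0.296  0.17 ]
0.17 78 [ 0.558 -0.312  0.17 ] [ 0.599 -0.301  0.18 ]
wrist1 34641 [0.15  0.153 0.158 0.162 0.167 0.181]
0.15 258 [ 0.559 -0.31   0.15 ] [ 0.599 -0.288  0.16 ]
0.16 619 [ 0.559 -0.31   0.16 ] [ 0.601 -0.287  0.17 ]
0.17 743 [ 0.558 -0.31   0.17 ] [ 0.601 -0.287  0.18 ]
```

Run:
```python
from h import *
p=np.array([.625,0,.207])
for s in ["side0","scene0","wrist0"]:
    im,d,c=load(s); P=pts(d,c)
    m=(d>0)&(np.linalg.norm(P[...,:2]-p[:2],axis=-1)<.07)&(P[...,2]>.1)
    q=P[m]; lo=np.percentile(q[:,2],.3); print(s,m.sum(),np.round(np.percentile(q[:,2],[0,.1,.5,1,2,5]),3)); 
    t=q[q[:,2]<lo+.02]; print(np.round(t.min(0),3),np.round(t.max(0),3),"left/right of mid", [np.round(t[k].mean(0),3) for k in (t[:,0]<.625,t[:,0]>.625)])
o=status.get_obs(); print(o["tool_pos"]); im,d,c=grab("side","side2"); P=pts(d,c); p=o["tool_pos"]
m=(d>0)&(np.linalg.norm(P[...,:2]-p[:2],axis=-1)<.05)&(P[...,2]>.06); print(np.percentile(P[m][:,2],[0,.2,.5]))
```

```text
side0 4140 [0.245 0.248 0.252 0.257 0.264 0.285]
[ 0.568 -0.014  0.245] [0.68  0.009 0.271] left/right of mid [array([ 0.574, -0.008,  0.26 ]), array([ 0.67 , -0.006,  0.26 ])]
scene0 8542 [0.245 0.246 0.252 0.257 0.267 0.305]
[ 0.574 -0.012  0.245] [0.681 0.011 0.27 ] left/right of mid [array([ 0.579, -0.001,  0.257]), array([ 0.675, -0.003,  0.259])]
wrist0 35927 [0.243 0.245 0.247 0.25  0.253 0.262]
[ 0.568 -0.012  0.243] [0.681 0.012 0.266] left/right of mid [array([0.58 , 0.004, 0.257]), array([0.67 , 0.004, 0.257])]
[ 0.57891096 -0.29893683  0.12604083]
[0.14889833 0.15493223 0.15866441]
```

Both views put the fingertips about 25 mm above the reported TCP when nearly shut and 38 mm above when open. The grasp therefore closed just above the knob, which has not moved. I correct for this offset and go lower.

```bash
python3 -m jog '0 0 0.1 0 0 0;0 0 0.2 0 0 0;0 0 0.25 0 0 0;0 0 0.272 0 0 0;0 0 0.272 0 0 0;0 0 0.272 0 0 0' 60 && python3 -m jog '0 0 0.01 0 0 0;0 0 0.02 0 0 0;0 0 0.02 0 0 0' && python3 -m jog '0 0 0 0 0 0;0 0 0 0 0 0;0 0 0 0 0 0;0 0 0 0 0 0;0 0 0 0 0 0' 15
```

```text
time: 3.6
tool_pos: [0.5795, -0.2993, -0.009]
orientation: [0.0, 0.707, 0.707, 0.0]
wrist_force: [0.6, 0.1, -0.2]
gripper_width: 0.0601
gripper_force: 0.0
time: 3.9
tool_pos: [0.5789, -0.2989, -0.0201]
orientation: [-0.0, 0.707, 0.707, -0.0]
wrist_force: [-0.7, 0.7, -0.2]
gripper_width: 0.0602
gripper_force: 0.0
time: 4.4
tool_pos: [0.5794, -0.2992, -0.0193]
orientation: [0.0, 0.707, 0.707, 0.0]
wrist_force: [-0.6, 1.2, 6.2]
gripper_width: 0.03
gripper_force: 57.7
```

```bash
python3 -m jog '0 0 -0.1 0 0 0;0 0 -0.2 0 0 0;0.1 -0.03 -0.3 0 0 0;0.2 -0.06 -0.34 0 0 0;0.3 -0.1 -0.34 0 0 0;0.4 -0.13 -0.34 0 0 0;0.5 -0.16 -0.34 0 0 0;0.6 -0.2 -0.34 0 0 0;0.6 -0.2 -0.34 0 0 0;0.6 -0.2 -0.34 0 0 0'
```

```text
time: 5.4
tool_pos: [0.4777, 0.0055, 0.1505]
orientation: [-0.0, 0.705, 0.709, 0.0]
wrist_force: [-0.4, -0.5, -0.6]
gripper_width: 0.03
gripper_force: 57.4
```

```bash
python3 -m jog '0.1 -0.02 0 0 0 0;0.2 -0.04 0 0 0 0;0.3 -0.06 0 0 0 0;0.4 -0.07 0 0 0 0;0.5 -0.08 0 0 0 0;0.544 -0.088 0 0 0 0;0.544 -0.088 0.08 0 0 0;0.544 -0.088 0.16 0 0 0;0.544 -0.088 0.22 0 0 0;0.544 -0.088 0.22 0 0 0;0.544 -0.088 0.22 0 0 0;0.544 -0.088 0.22 0 0 0'
```

```text
time: 6.6
tool_pos: [0.436, 0.2735, 0.0418]
orientation: [0.0, 0.707, 0.707, 0.001]
wrist_force: [-0.0, -0.5, -0.1]
gripper_width: 0.03
gripper_force: 57.4
```

```bash
python3 -m jog '0 0 0.05 0 0 0;0 0 0.09 0 0 0;0 0 0.09 0 0 0;0 0 0.09 0 0 0' && python3 -m jog '0 0 0 0 0 0;0 0 0 0 0 0;0 0 0 0 0 0;0 0 0 0 0 0' 50 && python3 -m jog '0 0 -0.1 0 0 0;0 0 -0.2 0 0 0;0 0 -0.3 0 0 0;0 0 -0.34 0 0 0;0 0 -0.34 0 0 0'
```

```text
time: 7.0
tool_pos: [0.4356, 0.2734, -0.0036]
orientation: [0.0, 0.707, 0.707, 0.001]
wrist_force: [-0.1, -0.1, -0.6]
gripper_width: 0.03
gripper_force: 57.5
time: 7.4
tool_pos: [0.4352, 0.2731, -0.0045]
orientation: [0.0, 0.707, 0.707, 0.0]
wrist_force: [0.4, 0.4, -0.1]
gripper_width: 0.0498
gripper_force: 0.0
time: 7.9
tool_pos: [0.4363, 0.2738, 0.1684]
orientation: [0.001, 0.707, 0.707, 0.003]
wrist_force: [-0.1, 0.6, -1.0]
gripper_width: 0.0501
gripper_force: 0.0
```

```bash
python3 -m jog '-0.1 0 0 0 0 0;-0.2 0 0 0 0 0;-0.3 0 0 0 0 0;-0.4 0 0 0 0 0;-0.5 0 0 0 0 0;-0.6 0 0 0 0 0;-0.7 0.01 0 0 0 0;-0.8 0.01 0 0 0 0;-0.9 0.016 0 0 0 0;-1 0.016 0 0 0 0;-1 0.016 0 0 0 0;-1 0.016 0 0 0 0' 48 && python3 -m jog '-0.1 0 0 0 0 0;-0.2 0 0 0 0 0;-0.279 0 0 0 0 0;-0.279 0 0.08 0 0 0;-0.279 0 0.16 0 0 0;-0.279 0 0.2 0 0 0;-0.279 0 0.2 0 0 0;-0.279 0 0.2 0 0 0'
```

```text
time: 9.1
tool_pos: [0.4422, -0.2277, 0.164]
orientation: [-0.001, 0.708, 0.706, -0.001]
wrist_force: [0.5, 0.1, 0.2]
gripper_width: 0.0479
gripper_force: 0.0
time: 9.9
tool_pos: [0.4434, -0.3657, 0.0654]
orientation: [-0.0, 0.707, 0.708, 0.0]
wrist_force: [0.3, 0.1, 0.9]
gripper_width: 0.0477
gripper_force: 0.0
```

Run:
```python
from h import *
p=status.get_obs()["tool_pos"]; print(p)
im,d,c=grab("wrist","wrist3"); P=pts(d,c); r=im.astype(int)
m=(d>0)&(P[...,2]>.008)&(P[...,2]<.025)
n,L,st,ce=cv2.connectedComponentsWithStats(m.astype(np.uint8))
for i in range(1,n):
    if st[i,4]>100: q=P[L==i]; t=q[q[:,2]>np.percentile(q[:,2],97)-.004]; lo,hi=np.percentile(t,[1,99],axis=0); print(st[i],np.round((lo+hi)/2,4),np.round(hi-lo,3),np.median(im[L==i],0))
im,d,c=grab("side"); P=pts(d,c); r=im.astype(int)
m=(d>0)&(np.linalg.norm(P[...,:2]-[.435,.273],axis=-1)<.06)&(r[...,0]>110)&(r[...,1]<70)
q=P[m]; print("red in bin",len(q),np.round(np.median(q,0),3),np.round(np.percentile(q,[3,97],axis=0),3))
```

```text
[ 0.44343239 -0.36569297  0.06543734]
[210   0  44  12 287] [ 0.4215 -0.2283  0.0155] [0.013 0.002 0.006] [32. 30. 31.]
[ 203   87   46   47 1182] [ 0.4173 -0.2949  0.0153] [0.03  0.029 0.004] [ 79. 202.  98.]
[ 146  155   45   43 1113] [ 0.3726 -0.3421  0.0151] [0.03  0.029 0.004] [ 75. 197.  94.]
[244 186  42  42 990] [ 0.4444 -0.3661  0.0152] [0.03  0.03  0.004] [190. 191. 205.]
[328 237  32  34 453] [ 0.5081 -0.405   0.0152] [0.024 0.024 0.004] [ 71. 191.  89.]
  return _methods._mean(a, axis=axis, dtype=dtype,
  ret = um.true_divide(
Traceback (most recent call last):
IndexError: index -1 is out of bounds for axis 0 with size 0
```

```bash
python3 -m jog '0 0.002 0.08 0 0 0;0 0.002 0.13 0 0 0;0 0.002 0.16 0 0 0;0 0.002 0.17 0 0 0;0 0.002 0.17 0 0 0' && python3 -m jog '0 0 0 0 0 0;0 0 0 0 0 0;0 0 0 0 0 0;0 0 0 0 0 0;0 0 0 0 0 0' 15
python3 - <<'E'
from h import *
im,d,c=grab("scene","scene3"); P=pts(d,c); r=im.astype(int)
m=(d>0)&(np.linalg.norm(P[...,:2]-[.435,.273],axis=-1)<.06)&(r[...,0]>110)&(r[...,1]<70)
q=P[m]; print("red in bin",len(q)); 
if len(q): print(np.round(np.median(q,0),3),np.round(np.percentile(q,[3,97],axis=0),3))
E
```

```text
time: 10.5
tool_pos: [0.4443, -0.3668, -0.0194]
orientation: [0.0, 0.707, 0.707, -0.0]
wrist_force: [0.4, -0.2, 0.4]
gripper_width: 0.048
gripper_force: 0.0
time: 11.0
tool_pos: [0.4448, -0.3671, -0.0182]
orientation: [0.001, 0.707, 0.707, 0.0]
wrist_force: [-2.3, 2.2, 9.3]
gripper_width: 0.0287
gripper_force: 58.5
red in bin 110
[0.443 0.267 0.027] [[0.43  0.258 0.01 ]
 [0.451 0.282 0.036]]
```

```bash
python3 -m jog '0 0 -0.1 0 0 0;0 0 -0.2 0 0 0;0.1 0.02 -0.3 0 0 0;0.2 0.04 -0.34 0 0 0;0.3 0.06 -0.34 0 0 0;0.4 0.08 -0.34 0 0 0;0.5 0.1 -0.34 0 0 0;0.6 0.12 -0.34 0 0 0;0.7 0.14 -0.34 0 0 0;0.8 0.16 -0.34 0 0 0;0.8 0.16 -0.34 0 0 0;0.8 0.16 -0.34 0 0 0' && python3 -m jog '0.1 0.04 0 0 0 0;0.2 0.08 0 0 0 0;0.3 0.12 0 0 0 0;0.4 0.16 0 0 0 0;0.414 0.164 0 0 0 0;0.414 0.164 0.05 0 0 0;0.414 0.164 0.1 0 0 0;0.414 0.164 0.16 0 0 0;0.414 0.164 0.22 0 0 0;0.414 0.164 0.22 0 0 0;0.414 0.164 0.22 0 0 0'
```

```text
time: 12.25
tool_pos: [0.5246, 0.0381, 0.1511]
orientation: [0.0, 0.705, 0.709, 0.001]
wrist_force: [1.2, -1.2, -1.2]
gripper_width: 0.0288
gripper_force: 59.9
time: 13.35
tool_pos: [0.6065, 0.2401, 0.0413]
orientation: [0.0, 0.707, 0.707, 0.0]
wrist_force: [-0.2, -0.7, 0.4]
gripper_width: 0.0293
gripper_force: 59.9
```

```bash
python3 -m jog '0 0 0.05 0 0 0;0 0 0.09 0 0 0;0 0 0.09 0 0 0;0 0 0.09 0 0 0' && python3 -m jog '0 0 0 0 0 0;0 0 0 0 0 0;0 0 0 0 0 0;0 0 0 0 0 0' 50 && python3 -m jog '0 0 -0.1 0 0 0;0 0 -0.2 0 0 0;0 0 -0.3 0 0 0;-0.1 -0.05 -0.33 0 0 0;-0.2 -0.1 -0.33 0 0 0;-0.3 -0.16 -0.33 0 0 0;-0.38 -0.166 -0.33 0 0 0;-0.38 -0.166 -0.33 0 0 0;-0.38 -0.166 -0.33 0 0 0;-0.38 -0.166 -0.33 0 0 0;-0.38 -0.166 -0.33 0 0 0'
```

```text
time: 13.75
tool_pos: [0.607, 0.2407, -0.0029]
orientation: [0.0, 0.707, 0.707, 0.001]
wrist_force: [-0.4, 0.2, -0.4]
gripper_width: 0.0286
gripper_force: 59.9
time: 14.15
tool_pos: [0.6062, 0.2406, -0.0045]
orientation: [0.0, 0.707, 0.707, 0.0]
wrist_force: [0.3, -0.3, 0.2]
gripper_width: 0.05
gripper_force: 0.0
time: 15.25
tool_pos: [0.5232, 0.0519, 0.16]
orientation: [-0.0, 0.706, 0.708, 0.0]
wrist_force: [0.1, -0.3, -0.3]
gripper_width: 0.0499
gripper_force: 0.0
```

Run:
```python
from h import *
print(status.get_obs()["tool_pos"])
im,d,c=grab("wrist","wristA")
for s in ["wrist0","wristA","side0","scene0"]:
    im,d,c=load(s); P=pts(d,c); r=im.astype(int)
    near=(d>0)&(np.linalg.norm(P[...,:2]-[.523,.04],axis=-1)<.03)&(P[...,2]<.1)
    q=P[near&(P[...,2]>.06)]; t=q[q[:,2]>.082]
    red=P[near&(r[...,0]>130)&(r[...,1]<70)&(r[...,2]<70)]
    fl=P[near&(r.max(2)<70)&(P[...,2]<.075)]
    print(s,len(q),len(t),"top ctr",np.round((np.percentile(t,2,0)+np.percentile(t,98,0))/2,4) if len(t) else None,np.round(np.ptp(t,axis=0),4) if len(t) else None,"zmax",np.round(np.percentile(q[:,2],99),4),"red",len(red),np.round(np.median(red,0),4) if len(red) else None,"px",[round(x) for x in proj([.523,.04,.087],c)])
im,d,c=load("wristA"); u,v=[int(x) for x in proj([.523,.04,.07],c)]; print(u,v)
A=cv2.resize(im[max(0,v-45):v+45,u-60:u+60],(600,450),interpolation=cv2.INTER_CUBIC); cv2.imwrite("pics/shaft.png",A[...,::-1])
im,d,c=grab("scene","scene4"); P=pts(d,c); r=im.astype(int)
m=(d>0)&(np.linalg.norm(P[...,:2]-[.606,.24],axis=-1)<.055)&(P[...,2]>.014)&(P[...,2]<.033); m&=(np.ptp(r,axis=2)<40)
print("collar",m.sum(),np.round(np.percentile(P[m],[5,50,95],axis=0),3).tolist() if m.sum() else 0)
```

```text
[0.52324445 0.05189654 0.16003012]
wrist0 398 241 top ctr [0.5196 0.0403 0.0856] [0.0148 0.0171 0.0061] zmax 0.0879 red 107 [0.5291 0.0385 0.0594] px [156, 144]
wristA 428 278 top ctr [0.519  0.0408 0.0856] [0.0145 0.0174 0.0067] zmax 0.0882 red 93 [0.5296 0.0392 0.0599] px [263, 212]
side0 76 21 top ctr [0.5171 0.036  0.0856] [0.0104 0.0147 0.0062] zmax 0.0883 red 6 [0.5284 0.0384 0.0602] px [227, 165]
scene0 81 26 top ctr [0.5177 0.0394 0.0866] [0.0129 0.0161 0.0073] zmax 0.0895 red 11 [0.5295 0.0381 0.0603] px [289, 182]
262 205
collar 74 [[0.596, 0.227, 0.015], [0.61, 0.239, 0.021], [0.621, 0.25, 0.023]]
```

View pics/shaft.png

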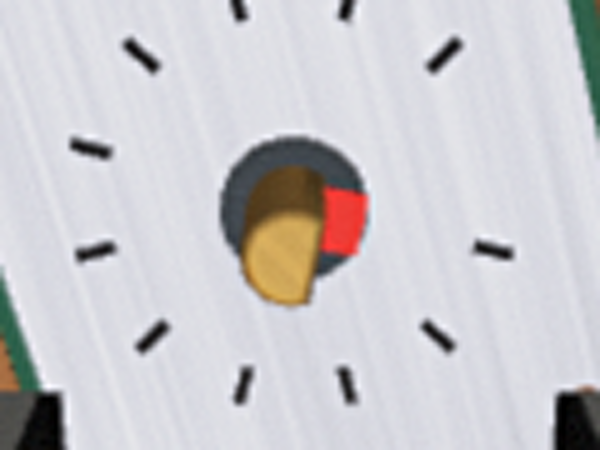

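The crop shows the brass D-shaft at (285,255) with its flat to the right, slightly downward. The red mark at (343,222) is on the same side, so the flat faces roughly -12° in the world. The collar is in the blue bin at (0.61, 0.239). Now I view the black knob with the wrist camera and fit both angles.

```bash
python3 -m jog '-0.1 -0.04 0 0 0 0;-0.2 -0.08 0 0 0 0;-0.3 -0.12 0 0 0 0;-0.4 -0.16 0 0 0 0;-0.5 -0.206 0 0 0 0;-0.5 -0.206 0 0 0 0;-0.5 -0.206 0 0 0 0;-0.5 -0.206 0 0 0 0;-0.5 -0.206 0 0 0 0' 60
python3 - <<'E'
from h import *
from scipy.optimize import minimize
o=status.get_obs(); print(o["tool_pos"],o["orientation"]); grab("wrist","wristB")
def dpoly(R,a,n=90):
    t=np.linspace(0,2*np.pi,n,endpoint=False); x=np.minimum(R*np.cos(t),a); return np.c_[x,R*np.sin(t)]
def fit(s):
    im,d,c=load(s); r=im.astype(int); P=pts(d,c)
    near=(np.linalg.norm(P[...,:2]-[.52,.04],axis=-1)<.03)&(P[...,2]>.061)
    hs=cv2.cvtColor(im,cv2.COLOR_RGB2HSV); m=near&(hs[...,0]>12)&(hs[...,0]<30)&(hs[...,1]>90)
    m=m.astype(np.uint8); 
    def iou(p):
        x,y,th=p; Q=[]
        R=np.array([[np.cos(th),-np.sin(th)],[np.sin(th),np.cos(th)]])
        for z,rr,a in [(.061,9,4.5),(.085,9,4.5),(.087,7,2.5)]:
            q=dpoly(rr/1e3,a/1e3)@R.T+[x,y]; Q+=[proj([*k,z],c) for k in q]
        h=cv2.convexHull(np.float32(Q)); k=np.zeros((384*4,512*4),np.uint8)
        cv2.fillConvexPoly(k,np.round((h*4+1.5)*64).astype(np.int32),1,shift=6)
        k=cv2.resize(k.astype(np.float32),(512,384),interpolation=cv2.INTER_AREA)
        return -np.minimum(k,m).sum()/np.maximum(k,m).sum()
    best=min((minimize(iou,[.5215,.04,t],method="Nelder-Mead",options=dict(initial_simplex=[[.5215,.04,t],[.5235,.04,t],[.5215,.042,t],[.5215,.04,t+.15]],xatol=1e-4)) for t in (-.5,-.2,.1)),key=lambda z:z.fun)
    print(s,"shaft",np.round(best.x,4),"deg",np.degrees(best.x[2]).round(1),"iou",round(-best.fun,3))
for s in ["wrist0","wristA"]: fit(s)
# flange circle, red mark
for s in ["wrist0","wristA"]:
    im,d,c=load(s); r=im.astype(int); f,cx,cy,E=c; W=np.linalg.inv(E)
    v,u=np.mgrid[0:384,0:512]; D=np.stack([(u-cx)/f,-(v-cy)/f,-np.ones(u.shape)],-1)@W[:3,:3].T; z0=.059
    G=W[:3,3]+D*((z0-W[2,3])/D[...,2])[...,None]
    n=np.linalg.norm(G[...,:2]-[.522,.04],axis=-1)<.022
    dk=(n&(r.max(2)<120)&(np.ptp(r,axis=2)<40)); rd=n&(r[...,0]>130)&(r[...,1]<80)&(r[...,2]<80)
    k,_=cv2.findContours((dk|rd).astype(np.uint8),cv2.RETR_EXTERNAL,cv2.CHAIN_APPROX_NONE)
    k=max(k,key=len)[:,0]; g=G[k[:,1],k[:,0],:2]; g=g[g[:,1]>.034]
    A=np.c_[2*g,np.ones(len(g))]; s_=np.linalg.lstsq(A,(g**2).sum(1),rcond=None)[0]; R=np.sqrt(s_[2]+s_[:2]@s_[:2])
    m=G[rd][:,:2].mean(0); print(s,"flange",s_[:2].round(4),R.round(4),"red",m.round(4),"deg",np.degrees(np.arctan2(*(m-s_[:2])[::-1])).round(1))
# knob
im,d,c=load("wristB"); P=pts(d,c); r=im.astype(int)
nr=(np.linalg.norm(P[...,:2]-[.42,-.21],axis=-1)<.03)&(d>0)
t=nr&(P[...,2]>.038); q=P[t]; lo,hi=np.percentile(q,[1,99],axis=0); print("knob top",np.round((lo+hi)/2,4),np.round(hi-lo,4),t.sum())
w=t&(r.min(2)>120); q=P[w][:,:2]; vt=np.linalg.svd(q-q.mean(0))[2][0]; print("pointer",w.sum(),q.mean(0).round(4),vt.round(3),np.degrees(np.arctan2(vt[1],vt[0])).round(1))
u,v=[int(x) for x in proj([.42,-.21,.03],c)]; B=cv2.resize(im[v-45:v+45,u-60:u+60],(600,450),interpolation=cv2.INTER_CUBIC); cv2.imwrite("pics/knob.png",B[...,::-1])
E
```

```text
time: 16.25
tool_pos: [0.4207, -0.1982, 0.16]
orientation: [-0.0, 0.706, 0.708, 0.0]
wrist_force: [0.4, 0.7, -0.4]
gripper_width: 0.0599
gripper_force: 0.0
[ 0.42068654 -0.19823527  0.15999173] [-1.18929964e-04  7.06372418e-01  7.07840371e-01  3.87960658e-05]
wrist0 shaft [ 0.5209  0.0403 -0.1993] deg -11.4 iou 0.931
wristA shaft [ 0.5205  0.0403 -0.0221] deg -1.3 iou 0.72
wrist0 flange [0.5225 0.0432] 0.0097 red [0.5291 0.0384] deg -36.2
wristA flange [0.5202 0.0417] 0.011 red [0.5296 0.0381] deg -20.9
knob top [ 0.4135 -0.2049  0.157 ] [0.0456 0.0378 0.2294] 6171
pointer 91 [ 0.4265 -0.218 ] [ 0.559 -0.829] -56.0
```

View pics/knob.png

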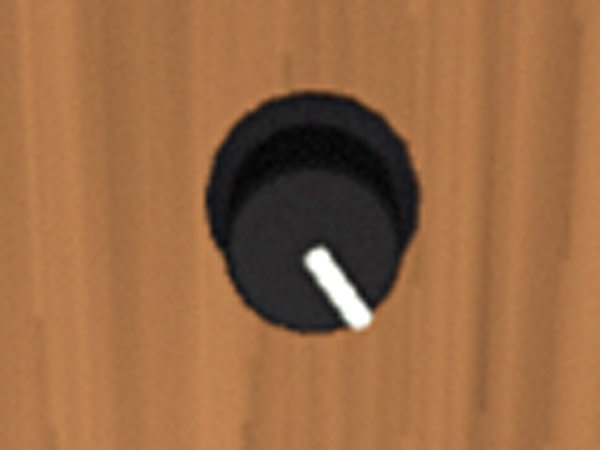

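The crop shows the knob top at (315,250) with its pointer running from (312,252) to (362,322), i.e. right and down at -56°. The wristA fit was poor, so I tighten the shaft and knob fits.

```bash
cat > fit.py <<'E'
from h import *
from scipy.optimize import minimize
def poly(R,a,n=90):
    t=np.linspace(0,2*np.pi,n,endpoint=False); return np.c_[np.minimum(R*np.cos(t),a),R*np.sin(t)]/1e3
def fit(m,c,levels,p0,tag,dth=.15):
    m=m.astype(np.uint8); n,L,st,_=cv2.connectedComponentsWithStats(m); m=(L==1+np.argmax(st[1:,4])).astype(np.float32)
    cnt,_=cv2.findContours(m.astype(np.uint8),cv2.RETR_EXTERNAL,cv2.CHAIN_APPROX_NONE); f=np.zeros_like(m); cv2.drawContours(f,cnt,-1,1,-1); m=f
    def iou(p):
        x,y,th=p; R=np.array([[np.cos(th),-np.sin(th)],[np.sin(th),np.cos(th)]]); k=np.zeros((1536,2048),np.uint8); Q=[]
        for z,rr,a in levels: Q+=[proj([*q,z],c) for q in poly(rr,a)@R.T+[x,y]]
        h=cv2.convexHull(np.float32(Q)); cv2.fillConvexPoly(k,np.round((h*4+1.5)*64).astype(np.int32),1,shift=6)
        k=cv2.resize(k.astype(np.float32),(512,384),interpolation=cv2.INTER_AREA)
        return -np.minimum(k,m).sum()/np.maximum(k,m).sum()
    best=None
    for t in (p0[2]-.3,p0[2],p0[2]+.3):
        p=np.array([p0[0],p0[1],t]); S=np.vstack([p,p+[.002,0,0],p+[0,.002,0],p+[0,0,dth]])
        b=minimize(iou,p,method="Nelder-Mead",options=dict(initial_simplex=S,xatol=1e-4))
        if best is None or b.fun<best.fun: best=b
    print(tag,"xy",np.round(best.x[:2],4),"deg",np.degrees(best.x[2]).round(1),"iou",round(-best.fun,3),"area",int(m.sum()))
SH=[(.061,9,4.5),(.085,9,4.5),(.087,7,2.5)]
def gold(im,c,p=(.522,.04,.075),rad=30):
    hs=cv2.cvtColor(im,cv2.COLOR_RGB2HSV); u,v=proj(p,c); V,U=np.mgrid[0:384,0:512]
    return (np.hypot(U-u,V-v)<rad)&(hs[...,0]>8)&(hs[...,0]<32)&(hs[...,1]>80)
E
python3 - <<'E'
from fit import *
for s in ["wrist0","wristA"]:
    im,d,c=load(s); fit(gold(im,c),c,SH,(.521,.04,-.2),s)
im,d,c=load("wristB"); P=pts(d,c); r=im.astype(int)
u,v=proj([.42,-.21,.02],c); V,U=np.mgrid[0:384,0:512]
m=(np.hypot(U-u,V-v)<45)&((r.max(2)<75)|(r.min(2)>130))
fit(m,c,[(.0,24,99),(.008,24,99)],(.42,-.21,0),"skirt only (info)")
# top disc from depth
t=(np.hypot(U-u,V-v)<45)&(abs(P[...,2]-.043)<.004)&(d>0); q=P[t]; lo,hi=np.percentile(q,[1,99],axis=0); print("knob top",np.round((lo+hi)/2,4),np.round(hi-lo,4),t.sum(),q[:,2].mean())
E
```

```text
wrist0 xy [0.521  0.0403] deg -13.5 iou 0.941 area 365
wristA xy [0.5205 0.0405] deg -7.9 iou 0.945 area 379
skirt only (info) xy [ 0.4217 -0.2122] deg 6.5 iou 0.9 area 1571
knob top [ 0.4219 -0.2099  0.043 ] [0.0327 0.0335 0.0052] 1001 0.043744610960726675
```

```bash
python3 -m jog '-0.02 0.004 0.1 0 0 0;-0.02 0.004 0.2 0 0 0;-0.02 0.004 0.28 0 0 0;-0.02 0.004 0.33 0 0 0;-0.02 0.004 0.344 0 0 0;-0.02 0.004 0.344 0 0 0;-0.02 0.004 0.344 0 0 0' && python3 -m jog '0 0 0 0 0 0;0 0 0 0 0 0;0 0 0 0 0 0;0 0 0 0 0 0;0 0 0 0 0 0' 15 && python3 -m jog '0 0 -0.1 0 0 0;0 0 -0.2 0 0 0;0 0 -0.3 0 0 0;0 0 -0.344 0 0 0;0 0 -0.344 0 0 0;0 0 -0.344 0 0 0'
python3 - <<'E'
from h import *
o=status.get_obs(); print(o["tool_pos"],o["orientation"])
a,_,_=grab("wrist","wC"); b,d,c=grab("side","sC"); u,v=[int(x) for x in proj([.42,-.21,.19],c)]
g,_,c2=grab("scene","gC"); u2,v2=[int(x) for x in proj([.42,-.21,.19],c2)]
I=[cv2.resize(a[180:384,130:402],(400,300)),cv2.resize(b[v-45:v+45,u-60:u+60],(400,300),interpolation=cv2.INTER_CUBIC),cv2.resize(g[v2-45:v2+45,u2-60:u2+60],(400,300),interpolation=cv2.INTER_CUBIC)]
cv2.imwrite("pics/held.png",np.vstack([np.hstack(I[:2]),np.hstack([I[2],I[2]*0])])[...,::-1])
E
```

```text
time: 17.0
tool_pos: [0.4229, -0.2095, -0.0108]
orientation: [0.001, 0.707, 0.707, 0.0]
wrist_force: [0.8, 0.5, -0.2]
gripper_width: 0.0599
gripper_force: 0.0
time: 17.5
tool_pos: [0.4228, -0.2097, -0.0105]
orientation: [0.001, 0.707, 0.707, 0.001]
wrist_force: [-3.0, 2.5, 16.5]
gripper_width: 0.0343
gripper_force: 57.9
time: 18.1
tool_pos: [0.422, -0.2094, 0.1605]
orientation: [0.001, 0.707, 0.707, 0.0]
wrist_force: [0.0, 0.5, -0.6]
gripper_width: 0.0348
gripper_force: 59.9
[ 0.4220218  -0.20940836  0.16046375] [5.17425213e-04 7.07059087e-01 7.07154199e-01 3.43159004e-04]
```

View pics/held.png

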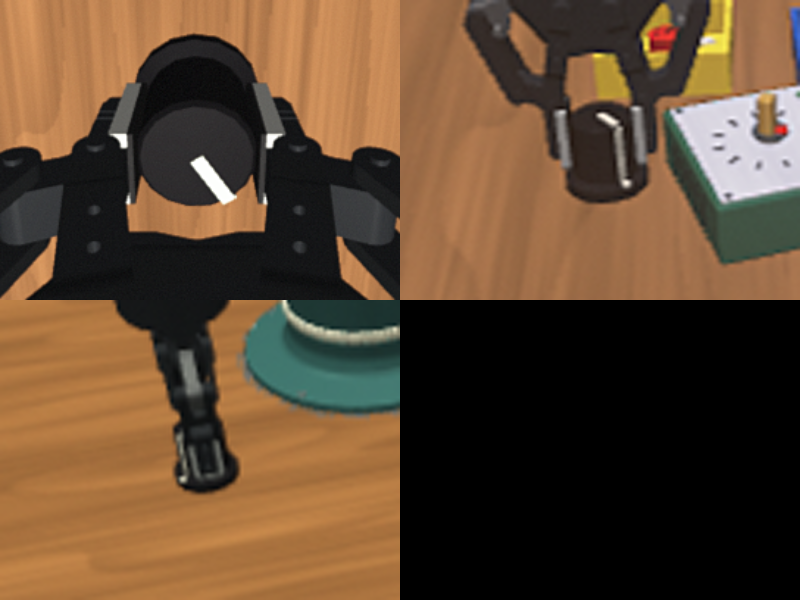

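The wrist tile shows the knob held upright between the pads, with its pointer running from (197,162) to (230,200). The side tile shows it hanging straight. I measure its in-hand pose.

Run:
```python
from h import *
p=np.array([.4220,-.2094,.1605])
def plane(c,z0):
    f,cx,cy,E=c; W=np.linalg.inv(E); v,u=np.mgrid[0:384,0:512]
    D=np.stack([(u-cx)/f,-(v-cy)/f,-np.ones(u.shape)],-1)@W[:3,:3].T
    return W[:3,3]+D*((z0-W[2,3])/D[...,2])[...,None]
im,d,c=load("wC"); P=pts(d,c); r=im.astype(int)
w=(r.min(2)>150)&(np.linalg.norm(P[...,:2]-p[:2],axis=-1)<.02)&(d>0)&(np.ptp(r,axis=2)<30)
n,L,st,_=cv2.connectedComponentsWithStats(w.astype(np.uint8)); 
V,U=np.nonzero(w); k=[L[int(180+y/1.47),int(130+x/1.47)] for x,y in [(212,180)]][0]; w=L==k
print("z top from depth",np.percentile(P[w][:,2],[10,50,90]).round(4),w.sum())
z=np.median(P[w][:,2]); G=plane(c,z); q=G[w][:,:2]; vt=np.linalg.svd(q-q.mean(0))[2][0]; print("pointer in hand",np.degrees(np.arctan2(vt[1],vt[0])).round(1), "ends",(q.mean(0)-vt*np.max((q-q.mean(0))@-vt)).round(4),(q.mean(0)+vt*np.max((q-q.mean(0))@vt)).round(4))
t=(abs(P[...,2]-z)<.003)&(np.linalg.norm(P[...,:2]-p[:2],axis=-1)<.024)&(r.max(2)<80)
g=P[t]; lo,hi=np.percentile(g,[1,99],axis=0); A=np.c_[g[:,:2],np.ones(len(g))]
print("top ctr",np.round((lo+hi)/2,4),np.round(hi-lo,4),"tilt",np.linalg.lstsq(A,g[:,2],rcond=None)[0].round(3))
imB,dB,cB=load("wristB"); PB=pts(dB,cB); rB=imB.astype(int)
wB=(rB.min(2)>120)&(np.linalg.norm(PB[...,:2]-[.42,-.21],axis=-1)<.03)&(PB[...,2]>.035)&(PB[...,2]<.06); q=plane(cB,.044)[wB][:,:2]; vt=np.linalg.svd(q-q.mean(0))[2][0]; print("pointer bench",np.degrees(np.arctan2(vt[1],vt[0])).round(1))
im,d,c=load("sC"); P=pts(d,c)
m=(d>0)&(np.linalg.norm(P[...,:2]-p[:2],axis=-1)<.03)&(P[...,2]>.1); g=P[m]; print("side lowest z",np.percentile(g[:,2],[0,.2,1]).round(4))
for s in ["wrist0","wristA"]:
    im,d,c=load(s); r=im.astype(int); G=plane(c,.087); G2=plane(c,.0595)
    rd=(r[...,0]>140)&(r[...,1]<80)&(r[...,2]<80)&(np.linalg.norm(G2[...,:2]-[.53,.039],axis=-1)<.012)
    q=G2[rd][:,:2]; print(s,"red ctr",q.mean(0).round(4),"dir from shaft axis",np.degrees(np.arctan2(*(q.mean(0)-[.5208,.0404])[::-1])).round(1))
```

```text
z top from depth [0.2148 0.2156 0.2163] 350
pointer in hand -55.2 ends [ 0.4218 -0.2102] [ 0.4317 -0.2244]
top ctr [ 0.422  -0.2093  0.2153] [0.0346 0.0327 0.0048] tilt [-0.001 -0.008  0.213]
pointer bench -55.6
side lowest z [0.1692 0.1707 0.1722]
wrist0 red ctr [0.5292 0.0385] dir from shaft axis -12.8
wristA red ctr [0.5296 0.0383] dir from shaft axis -13.6
```

The knob is centred in the hand and upright, with its pointer at -55.4° and its underside at TCP + 11 mm. The shaft is at (0.5208, 0.0404) with its flat at about -12°. I carry the knob over the shaft and turn it +43.4° in the world, which is -0.757 rad about tool z.

```bash
python3 -m jog '0.08 0.03 0 0 0 -0.2;0.17 0.07 0 0 0 -0.4;0.25 0.1 0 0 0 -0.6;0.33 0.13 0 0 0 -0.757;0.42 0.166 0 0 0 -0.757;0.4996 0.1976 0 0 0 -0.757;0.4996 0.1976 0 0 0 -0.757;0.4996 0.1976 0 0 0 -0.757;0.4996 0.1976 0 0 0 -0.757' && python3 -m jog '0 0 0 0 0 -0.2;0 0 0 0 0 -0.4;0 0 0 0 0 -0.6;0 0 0 0 0 -0.757;0 0 0 0 0 -0.757;0 0 0 0 0 -0.757;0 0 0 0 0 -0.757;0 0 0 0 0 -0.757'
python3 - <<'E'
from h import *
from scipy.spatial.transform import Rotation as R
o=status.get_obs(); q=o["orientation"]; M=R.from_quat([*q[1:],q[0]]).as_matrix(); p=o["tool_pos"]
print(p.round(4),M.round(3).tolist(),"tool y yaw deg",np.degrees(np.arctan2(M[1,1],M[0,1])))
print("tool-frame shift to shaft", (M.T@(np.array([.5208,.0404,p[2]])-p)/.5).round(4))
grab("side","sD"); im,d,c=grab("wrist","wD"); P=pts(d,c)
t=(abs(P[...,2]-p[2]-.055)<.003)&(np.linalg.norm(P[...,:2]-p[:2],axis=-1)<.022)&(im.max(2)<80); g=P[t]; lo,hi=np.percentile(g,[1,99],axis=0); print("knob top",((lo+hi)/2).round(4),(hi-lo).round(3))
w=(im.min(2)>140)&(abs(P[...,2]-p[2]-.055)<.003)&(np.linalg.norm(P[...,:2]-p[:2],axis=-1)<.019); k=P[w][:,:2]; vt=np.linalg.svd(k-k.mean(0))[2][0]; print("pointer",w.sum(),k.mean(0),np.degrees(np.arctan2(vt[1],vt[0])))
E
```

```text
time: 19.15
tool_pos: [0.5203, 0.0392, 0.1594]
orientation: [-0.0, 0.562, 0.827, -0.001]
wrist_force: [0.5, -0.8, -0.5]
gripper_width: 0.035
gripper_force: 60.0
time: 19.95
tool_pos: [0.5207, 0.0401, 0.16]
orientation: [-0.0, 0.396, 0.918, -0.0]
wrist_force: [0.3, 0.1, -1.3]
gripper_width: 0.0344
gripper_force: 60.0
[0.5207 0.0401 0.16  ] [[-0.686, 0.728, -0.0], [0.728, 0.686, -0.0], [0.0, -0.0, -1.0]] tool y yaw deg 43.288459762338974
tool-frame shift to shaft [ 0.0003  0.0005 -0.    ]
knob top [0.5202 0.0406 0.2148] [0.034 0.034 0.005]
pointer 342 [0.52961412 0.03772165] -12.810505239794999
```

```bash
python3 -m jog '0 0 0.06 0 0 0;0 0 0.12 0 0 0;0 0 0.15 0 0 0;0 0 0.16 0 0 0;0 0 0.16 0 0 0;0 0 0.16 0 0 0' && python3 -m jog '0 0 0.004 0 0 0;0 0 0.008 0 0 0;0 0 0.012 0 0 0;0 0 0.016 0 0 0;0 0 0.02 0 0 0;0 0 0.02 0 0 0'
```

```text
time: 20.65
tool_pos: [0.5213, 0.0404, 0.0809]
orientation: [0.0, 0.396, 0.918, 0.0]
wrist_force: [-0.0, 0.4, -0.5]
gripper_width: 0.0343
gripper_force: 60.0
time: 21.25
tool_pos: [0.5206, 0.0402, 0.0698]
orientation: [-0.0, 0.396, 0.918, -0.0]
wrist_force: [-0.1, -0.1, -0.4]
gripper_width: 0.0347
gripper_force: 60.0
```

It is 6 mm below the shaft top with no force, so the knob is going on cleanly. I continue.

```bash
python3 -m jog '0 0 0.004 0 0 0;0 0 0.008 0 0 0;0 0 0.012 0 0 0;0 0 0.016 0 0 0;0 0 0.02 0 0 0;0 0 0.024 0 0 0;0 0 0.028 0 0 0;0 0 0.032 0 0 0;0 0 0.032 0 0 0'
```

```text
time: 22.15
tool_pos: [0.5206, 0.0403, 0.0538]
orientation: [-0.0, 0.396, 0.918, -0.0]
wrist_force: [-0.9, 1.2, -0.6]
gripper_width: 0.0343
gripper_force: 60.0
```

Now press, watching the force.

```bash
python3 -m jog '0 0 0.004 0 0 0;0 0 0.008 0 0 0;0 0 0.01 0 0 0;0 0 0.01 0 0 0;0 0 0.01 0 0 0' && python3 -m jog '0 0 0.002 0 0 0;0 0 0.004 0 0 0;0 0 0.004 0 0 0;0 0 0.004 0 0 0'
```

```text
time: 22.65
tool_pos: [0.521, 0.0403, 0.0493]
orientation: [0.0, 0.396, 0.918, 0.0]
wrist_force: [-2.7, -1.3, 6.3]
gripper_width: 0.0347
gripper_force: 60.5
time: 23.05
tool_pos: [0.521, 0.0403, 0.0474]
orientation: [0.0, 0.396, 0.918, 0.0]
wrist_force: [-2.5, -0.4, 9.2]
gripper_width: 0.0342
gripper_force: 60.7
```

```bash
python3 -m jog '0 0 0.002 0 0 0;0 0 0.004 0 0 0;0 0 0.004 0 0 0;0 0 0.004 0 0 0' && python3 -m jog '0 0 0.002 0 0 0;0 0 0.003 0 0 0;0 0 0.003 0 0 0;0 0 0.003 0 0 0'
```

```text
time: 23.45
tool_pos: [0.5213, 0.0403, 0.0462]
orientation: [0.0, 0.396, 0.918, 0.0]
wrist_force: [-7.6, -1.3, 25.4]
gripper_width: 0.0345
gripper_force: 62.9
time: 23.85
tool_pos: [0.5217, 0.0402, 0.0458]
orientation: [0.001, 0.396, 0.918, 0.0]
wrist_force: [-15.8, -2.4, 50.5]
gripper_width: 0.0343
gripper_force: 65.0
```

The shaft is at its hard stop at TCP z ≈ 0.046. I ease the push back to about 20 N and check the knob in both views.

```bash
python3 -m jog '0 0 -0.002 0 0 0;0 0 -0.0035 0 0 0;0 0 -0.0035 0 0 0;0 0 -0.0035 0 0 0;0 0 -0.0035 0 0 0'
python3 - <<'E'
from h import *
o=status.get_obs(); p=o["tool_pos"]; print(p.round(4),o["wrist_force"].round(1))
im,d,c=grab("wrist","wE"); P=pts(d,c)
n=np.linalg.norm(P[...,:2]-p[:2],axis=-1); t=(abs(P[...,2]-p[2]-.055)<.006)&(n<.022)&(im.max(2)<80); g=P[t]; lo,hi=np.percentile(g,[1,99],axis=0)
A=np.c_[g[:,:2]-p[:2],np.ones(len(g))]; print("knob top",((lo+hi)/2).round(4),(hi-lo).round(3),"med z",np.median(g[:,2]).round(4),"tilt",np.linalg.lstsq(A,g[:,2],rcond=None)[0].round(3))
w=(im.min(2)>140)&(abs(P[...,2]-p[2]-.055)<.004)&(n<.019); k=P[w][:,:2]; vt=np.linalg.svd(k-k.mean(0))[2][0]; print("pointer",w.sum(),np.degrees(np.arctan2(vt[1],vt[0])))
b,_,c2=grab("side","sE"); u,v=[int(x) for x in proj([.521,.04,.08],c2)]; s,_,c3=grab("scene","gE"); u3,v3=[int(x) for x in proj([.521,.04,.08],c3)]
I=[cv2.resize(x[b_-45:b_+45,a-60:a+60],(400,300),interpolation=cv2.INTER_CUBIC) for x,a,b_ in [(b,u,v),(s,u3+40,v3)]]
cv2.imwrite("pics/end.png",np.hstack(I)[...,::-1])
E
```

```text
time: 24.35
tool_pos: [0.5212, 0.0403, 0.0463]
orientation: [0.0, 0.396, 0.918, 0.0]
wrist_force: [-6.9, -1.0, 21.3]
gripper_width: 0.0344
gripper_force: 61.8
[0.5212 0.0403 0.0463] [-6.9 -1.  21.3]
knob top [0.5196 0.0419 0.1014] [0.038 0.037 0.011] med z 0.1006 tilt [ 0.026 -0.027  0.101]
pointer 334 -12.01514954862055
```

View pics/end.png

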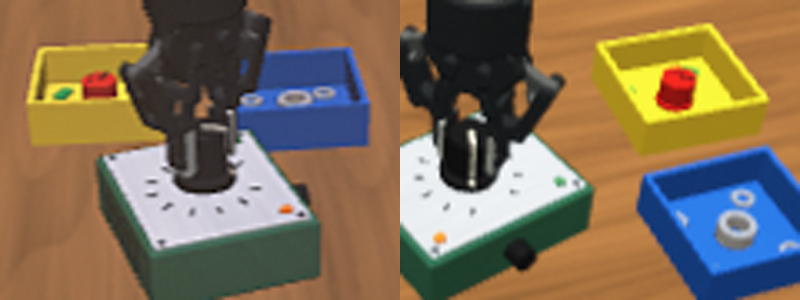

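The picture shows the red knob standing in the yellow bin (677,88), the collar flat in the blue bin (738,228), and the black knob seated and held upright on the box (468,155). The knob top at z = 0.1006 means its underside is at 0.0566. The expected value fully on and fully pressed is 0.057, and the push is about 21 N. I hand it in.

```bash
python3 -c "
from plant import manip
print(manip.close_job())"
```

```text
the job is handed in; nothing more can be done
None
```

The job is handed in, though it returned no verdict: by my last camera check, the red knob is in the yellow bin, the collar is in the blue bin, and the new knob is fully on the shaft with flats matched, held pressed to the stop at about 21 N.

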